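# Load a wooden blank into the drawing machine and lower its pen

### The arm

A 7-joint arm with a two-finger parallel gripper is mounted at the origin on the work surface. World frame = base frame: x ahead of the robot, y to its left, z up, the work surface at z = 0. Lengths are in m, angles in rad, forces in N, time in s.
With the tool pointing down it reaches from about 0.4 to 0.85 m from the base axis. Payload 4.5 kg.
Tool frame: the origin (TCP) lies where the fingers leave the gripper's body, on its centre line; the fingertips stand 64 mm ahead of it and the grasp point (between the pads) lies 45 mm ahead of it; z points along the fingers, y is the direction in which the jaws open and shut (so a half turn about z gives the same grasp; the last joint's range is limited). The gripper opens to 88 mm and grips with 3 to 60 N. Pads are 18 mm wide; open, the fingers measure 123 mm over their backs; the gripper's body (75 mm by 187 mm) begins 45 mm behind the grasp point.
Start: joints at [1.287, 0.689, -0.195, 1.565, 0.157, 0.902, -0.215], TCP at [0.195, -0.594, 0.303] pointing down, gripper open.
Joint ranges: [-3.01, 3.01], [-0.46, 2.08], [-1.47, 1.51], [0.13, 2.56], [-1, 4.14], [0.04, 2.09], [-2.66, 2.66]. Speed limits (rad/s): [2.57, 2.57, 3.14, 3.14, 3.14, 3.14, 3.14].

### API

Orientations are given as a unit quaternion [x, y, z, w].
In Python, from plant import monitor, snapshot, workorder, finder gives the robot as it stands.
- The arm moves only by the tool carry_out, never from a script. Its argument "motion" is one flat list of numbers, 6 for each row, row after row: the shift along the tool's x, y, z in cm, then the turn, a rotation vector about the tool's x, y, z in rad. In form: [x, y, z, rx, ry, rz, x, y, z, rx, ry, rz, ...]. A call has 1 to 8 rows; each row shifts and turns the commanded pose from where the row before left it, along the tool's axes as they then stand; what a row does not reach is not made up. A row lasts 1/8 s, in which the tool goes at most 62.5 mm and 10.7 degrees, less where a joint would pass 70% of its speed; a pose out of reach is approached as far as the arm can. A call with a gripper value outside its range is refused whole. "hand" is the finger opening in cm, from 0 to 8.81, set as the call begins (left out, the last holds). The fingers move at their own pace and stop on an object; "grip_force" is the grip in N (left out, the last holds). Time passes only in rows, so rows that do not move let the fingers close. It gives the time, the measured TCP pose, the force and the opening at its end, in the units of the state.
- monitor.get_state(): the state, without advancing time (a new reading comes with each control period).
- snapshot(name): name is "scene" or "top" or "wrist"; returns a dict with "frame" (384x512x3 uint8, red, green, blue), "range_z" (384x512 float32, m along the optical axis (not along the pixel's ray), 0 where there is no reading), "fx", "fy", "cx", "cy" (pixels), "rvec" (rotation vector, rad) and "tvec" (3), from world to camera coordinates, as OpenCV has them; the wrist camera has in their place "hand_eye" (4x4, takes a point from camera to tool coordinates, whose origin is the TCP and whose axes are the flange's). Camera axes: x right, y down, z forward; pixel columns grow to the right and rows downward; lengths in m; the calibration is good to about 2 mm. A picture is of the moment at which its call begins: read the wrist's pose just before it.
- workorder.finish_job(): hands the job in, once; it reports no verdict.
Trained networks look in a picture, given as the dict that the camera call returned (one of the last four; its "shot" number tells which), for a name from the list of things; names that differ only in an ending like _2 or _b are one class to them, and where a whole thing is asked for, a point or a joint stands for the part that bears it (a point fixed in the world has none). Each returns a list of dicts, best first, with "p" (0 to 1); they miss things now and then, are a little off and sometimes report something else, mostly with a low value. They report only what shows in the picture. A call takes as long as a camera call. They do not tell look-alikes from the thing itself.
- finder.masks_of(picture, thing): "pixels" (384x512 bool, what is visible of it) and "extent" ([left, top, right, bottom] in pixels, round what is visible of it).
The state is a dict: "clock": time; "q": joint angles; "qd": joint speeds; "joint_torque": joint torques, N m; "tool_pos": TCP position; "eef_rot": TCP orientation; "contact_force": force on the tool from outside, world axes, zero at the start; "moment": the same for the moment, N m; "opening": opening from 0.0 (shut) to 1.0 (fully open).
Only numpy, scipy, OpenCV 4.12 (cv2) and the standard library are available. Lean on these libraries where they do the work, as an engineer would, in place of code of your own. Each camera call takes 0.05 s, during which the arm holds its last target. There are 200 camera calls.

### The job

Raise the pen-lift lever on the drawing machine's head all the way, take the tall rectangular wooden blank out of the rack, and slide it lying flat, lengthwise, between the guide rails under the raised marker until it is fully home against the end stop; then lower the lever until the marker's nib rests on the blank. The blank may touch the machine only lying flat, never standing or leaning, so lay it down on the table first and take it again by its long edges. Leave the other two blanks in the rack and everything else on the table where it is.

Things in the scene. Friction and masses are not known exactly. Their poses are not given: they have to be found in the camera images.
- machine: Small white and aluminium drawing machine, fixed. Origin: on the table top, under the centre of a blank that is fully home; x is the way the blank slides in, z up. White bed 130 mm wide (y), from x = -125 to +80 mm, its top 12 mm above the table. A column stands at x = 30 to 80, y = 44 to 72 mm, 130 mm high; the right (-y) side is open apart from the lever.
- rail_mouth (a point): midway between the mouths of the two aluminium guide rails, on the bed's top, at (-58, 0, 12) mm in the machine's frame. Rails 5 mm high above the bed; flared lead-ins start here 72 mm apart and narrow to 56 mm between inner faces at x = -30 mm; from there straight to x = +45 mm.
- end_stop (a point): middle of the end stop's face, at (45, 0, 19) mm in the machine's frame; the stop is 14 mm high above the bed.
- head (a point): centre of the grey head, the box that carries the marker and the lever: 48 x 46 x 56 mm, at (29, 0, 92) mm in the machine's frame, its underside 64 mm above the table.
- pen_lever (a joint): angle of the pen-lift lever on the right (-y) side of the head: 0 = level, positive = tip raised; from -0.45 (down) to +0.55 (all the way up). It stays where it is left (tip force about 2 N). It moves the marker up 24 mm per rad; the nib meets the top of a 20 mm blank on the bed at about +0.05, and the lever then goes no lower.
- lever_grip (a point): middle of the lever's white round grip (14 mm diameter, 26 mm long along the lever), 95 mm from the pivot; at its frame's -y lies the free end. The steel bar behind it is 6 mm thick and 9 mm high.
- lever_pivot (a point): the lever's pivot; the axis runs along the machine's x. In the machine's frame at (25, -28, 85) mm.
- nib (a point): lowest point of the marker (11 mm thick, nib end 8 mm) that hangs upright in the head and slides up and down with the lever; 20 mm above the table with the lever fully down, 44 mm fully raised.
- rack: Grey plastic rack, fixed, 190 x 80 mm. Origin: centre of its underside. Floor 6 mm thick; three slots at x = -60, 0, +60 mm in its frame, each 23 mm wide along x between walls 36 mm high. At each slot a post 12 mm wide and 90 mm high stands on either side (inner faces at y = +-28 mm).
- blank: The blank to load: plain light wood, rectangular, 20 mm thick (its x), 50 mm wide (its y), 90 mm long (its z), 60 g, standing in a rack slot (any of the three). Origin: centre of the lower 20 x 50 mm end face as it stands at the start.
- blank_center (a point): centre of that blank, 45 mm along its z from its origin; same axes.
- arch_blank: another blank with a round top, same wood, 20 x 50 x 90 mm, in another slot; stays there. Origin: centre of its foot.
- square_blank: another blank, short and square, same wood, 20 x 50 x 50 mm, in another slot; stays there. Origin: centre of its foot.
- glue_stick: glue stick standing upright, white with green cap, 30 mm diameter, 92 mm high. Origin: centre of its foot.
- tape_dispenser: blue tape dispenser, 130 x 50 mm, 94 mm high. Origin: centre of its underside.
- stamp: small wooden stamp block, 45 x 30 x 29 mm. Origin: centre of its underside.
- tin: round metal tin, 66 mm diameter, 55 mm high. Origin: centre of its underside.
There are look-alikes about, which are no part of the job. Leave any orange or red look-alike of the blank alone.

How it is judged:
On the way, in this order (a step that is already met when the one before it is completed fails the run):
1. the pen-lift lever is raised all the way (above 0.45) (value of joint pen_lever above 0.45 rad), for 0.2 s.
2. the blank lies flat and fully home on the bed with the lever still raised (above 0.4) (x of blank_center in the frame of machine between -0.004 and 0.004 m and y of blank_center in the frame of machine between -0.006 and 0.006 m and z of blank_center in the frame of machine below 0.025 m and angle between the x axis of blank_center and the z axis of machine, either way round below 0.08 rad and angle between the z axis of blank_center and the x axis of machine, either way round below 0.12 rad and value of joint pen_lever above 0.4 rad), for 0.2 s.
At the end, for the whole second after the job is handed in: The blank lies flat between the rails, its centre within 4 mm of home along the rails and 6 mm across, and square with them to 0.12 rad, at rest; the lever is lowered (below 0.13 rad) with the nib resting on the blank (within 2.5 mm of its top face) (x of blank_center in the frame of machine between -0.004 and 0.004 m and y of blank_center in the frame of machine between -0.006 and 0.006 m and z of blank_center in the frame of machine below 0.025 m and angle between the x axis of blank_center and the z axis of machine, either way round below 0.08 rad and angle between the z axis of blank_center and the x axis of machine, either way round below 0.12 rad and value of joint pen_lever below 0.13 rad and z of nib in the frame of machine below 0.0345 m and linear speed of blank below 0.01 m/s); the robot touches nothing.
It fails at once if the blank touches the machine while tipped more than 0.5 rad from lying flat (contact force between blank and machine above 0.3 N and angle between the x axis of blank_center and the z axis of machine, either way round above 0.5 rad).
It fails at once if another blank is moved more than 25 mm or tipped over (distance of any of arch_blank, square_blank from where it was at the start of the episode above 0.025 m or angle between any of arch_blank, square_blank's own z axis and vertical above 0.5 rad).
It fails at once if the glue stick, tape dispenser, stamp or tin is moved more than 25 mm or tipped over (distance of any of glue_stick, tape_dispenser, stamp, tin from where it was at the start of the episode above 0.025 m or angle between any of glue_stick, tape_dispenser, stamp, tin's own z axis and vertical above 0.5 rad).
It also fails if it takes over 72 s, if anything falls off the work surface, if the arm or the gripper's body presses on something with over 40 N, if the wrist force passes 120 N, or if a joint passes its speed limit or range.

## Working session

There is one attempt and no reset: what is moved stays moved. The work goes in short steps, Python scripts to look and compute and a tool call to move; the robot and the scene stay as the last step left them, time stands still between calls to the robot, and variables do not carry over. Pictures are saved under pics/ and viewed, about 8 in all and at most 12, crops included, and the job is handed in when it is done.

Besides the shell and the picture viewer there is one more tool, called after "Emit:" as name(argument=value, ...), one argument or row to a line, values as JSON. carry_out: Moves the arm, as the interface text tells. Its arguments: {"type":"object","properties":{"motion":{"type":"array"},"hand":{"type":"number"},"grip_force":{"type":"number"}},"required":["motion"]}

```bash
mkdir -p pics; cat > h.py <<'E'
import numpy as np, cv2
from scipy.spatial.transform import Rotation as R
from plant import monitor, snapshot, workorder, finder
def save(n,im,s=1):
    im=cv2.resize(im,None,fx=s,fy=s,interpolation=cv2.INTER_CUBIC) if s!=1 else im
    cv2.imwrite('pics/'+n+'.png',im[:,:,::-1])
def cloud(p,st=None):
    "HxWx3 world points"
    z=p['range_z'].astype(float); v,u=np.indices(z.shape)
    c=np.stack([(u-p['cx'])/p['fx']*z,(v-p['cy'])/p['fy']*z,z],-1)
    if 'hand_eye' in p:
        H=np.array(p['hand_eye']); t=c@H[:3,:3].T+H[:3,3]
        w=R.from_quat(st['eef_rot']).apply(t.reshape(-1,3)).reshape(t.shape)+st['tool_pos']
    else:
        M=R.from_rotvec(np.ravel(p['rvec'])).as_matrix(); w=(c-np.ravel(p['tvec']))@M
    w[z==0]=np.nan
    return w
E
python3 - <<'E'
from h import *
st=monitor.get_state(); print({k:np.round(v,3) for k,v in st.items()})
a=[]
for n in('scene','top'):
    p=snapshot(n); a.append(p['frame']); W=cloud(p); np.savez(n,W=W,f=p['frame'])
    for t in ['machine','rack','blank','arch_blank','square_blank','lever_grip','head','glue_stick','tape_dispenser','stamp','tin']:
        for d in finder.masks_of(p,t)[:3]:
            w=W[d['pixels']]; w=w[~np.isnan(w[:,0])]
            print(n,t,round(d['p'],2),d['extent'],np.round(np.median(w,0),3) if len(w) else '',np.round(np.percentile(w,98,axis=0)[2],3) if len(w) else '')
save('scene0',a[0],1.5);save('top0',a[1],1.5)
E
```

```text
{'clock': np.float64(0.0), 'q': array([ 1.287,  0.69 , -0.195,  1.566,  0.157,  0.903, -0.215]), 'qd': array([-0.001, -0.   ,  0.   ,  0.   ,  0.   , -0.002,  0.001]), 'joint_torque': array([ 0.0000e+00, -5.2756e+01, -1.2670e+00, -1.5343e+01, -5.3000e-02,
        7.0000e-03,  0.0000e+00]), 'tool_pos': array([ 0.195, -0.593,  0.302]), 'eef_rot': array([ 0.987,  0.158, -0.   , -0.001]), 'contact_force': array([ 0.09 ,  0.236, -0.048]), 'moment': array([-0.014, -0.079, -0.025]), 'opening': np.float64(1.001)}
scene machine 0.83 [169.8, 161.1, 253.5, 221.6] [ 0.597 -0.087  0.015] 0.128
scene rack 0.96 [299.8, 218.9, 364.3, 301.7] [0.566 0.318 0.025] 0.089
scene rack 0.7 [169.7, 170.5, 177.5, 175.4] [ 0.597 -0.218  0.052] 0.06
scene rack 0.29 [310.3, 250.3, 339.2, 286.1] [0.588 0.309 0.077] 0.096
scene blank 0.97 [389.1, 243.4, 413.4, 281.5] [0.454 0.417 0.071] 0.091
scene blank 0.64 [168.1, 170.3, 174.6, 175.3] [ 0.598 -0.219  0.052] 0.058
scene blank 0.63 [309.8, 253.6, 338.6, 283.4] [0.588 0.31  0.076] 0.096
scene arch_blank 0.56 [336.1, 223.1, 359.4, 251.2] [0.469 0.29  0.072] 0.095
sc
[... 1241 characters left out ...]
.0, 247.0] [ 0.545 -0.107  0.012] 0.129
top square_blank 0.67 [151.6, 204.4, 172.2, 212.7] [0.518 0.294 0.054] 0.061
top lever_grip 0.65 [330.1, 183.1, 363.9, 189.3] [ 0.588 -0.189  0.067] 0.09
top head 0.18 [152.4, 202.8, 172.7, 210.8] [0.518 0.297 0.054] 0.062
top glue_stick 0.54 [215.5, 134.5, 231.2, 156.3] [0.687 0.128 0.082] 0.093
top glue_stick 0.18 [228.2, 255.6, 249.7, 271.4] [0.379 0.085 0.028] 0.032
top tape_dispenser 0.76 [155.8, 109.5, 184.2, 158.3] [0.732 0.278 0.054] 0.093
top stamp 0.79 [227.0, 254.2, 247.6, 274.0] [0.379 0.085 0.028] 0.032
top tin 0.59 [388.4, 229.9, 417.3, 256.0] [ 0.444 -0.335  0.053] 0.058
top tin 0.58 [150.2, 200.7, 173.4, 212.3] [0.518 0.297 0.054] 0.062
```

View pics/scene0.png

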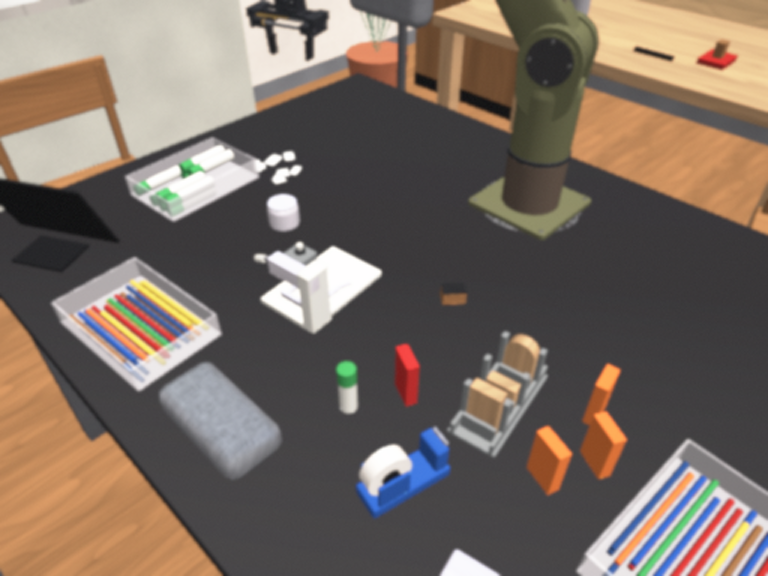

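View pics/top0.png

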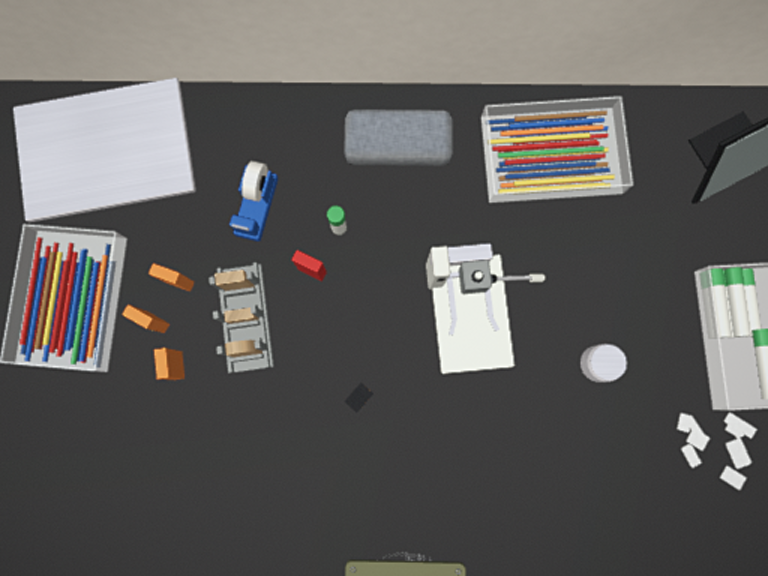

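Scene: in the rack, the far-slot blank (top raw px ~156,188) is tall and rectangular. The middle one (162,208) is short and square, and the near one (161,234) has a round top. The orange (113,185; 97,212; 113,242) and red (206,177) blocks are look-alikes. Next I get the machine and rack poses, plus a confirming crop.

```bash
cat > fit.py <<'E'
from h import *
def rect(P,nm):
    (c,s,a)=cv2.minAreaRect((P[:,:2]*1000).astype(np.float32)); print(nm,np.round(c,1),np.round(s,1),round(a,2),'n',len(P)); return c,s,a
E
python3 - <<'E'
from fit import *
top=np.load('top.npz');W=top['W'].reshape(-1,3);S=np.load('scene.npz');V=S['W'].reshape(-1,3)
def box(W,x0,x1,y0,y1,z0,z1): return W[(W[:,0]>x0)&(W[:,0]<x1)&(W[:,1]>y0)&(W[:,1]<y1)&(W[:,2]>z0)&(W[:,2]<z1)]
print('table z',np.nanmedian(box(W,.3,.45,-.1,.0,-.05,.05)[:,2]),np.nanmedian(box(V,.3,.45,-.1,.0,-.05,.05)[:,2]))
for n,A in(('top',W),('scene',V)):
    P=box(A,.4,.7,-.19,.02,.008,.018); rect(P,n+' bed'); print(np.median(P,0))
    P=box(A,.4,.75,-.25,.02,.105,.14); rect(P,n+' headtop')
    P=box(A,.4,.75,-.25,-.175,.03,.14); rect(P,n+' lever'); print('far end',P[P[:,1]<-.2].mean(0),P[P[:,1]<-.2][:,2].max())
    P=box(A,.4,.66,.22,.36,.004,.1); rect(P,n+' rack')
    for a,b,z in((.55,.62,.0925),(.49,.55,.05),(.43,.49,.0925)):
        P=box(A,a,b,.25,.34,z,.105); rect(P,n+' blank'); print(np.median(P,0))
im=top['f'][165:250,85:225]; im2=S['f'][210:295,295:420]
a=cv2.resize(im,(780,474),interpolation=cv2.INTER_CUBIC)[:, :]; b=cv2.resize(im2,(780,530))
save('crop',np.vstack([cv2.resize(a,(480,291)),cv2.resize(b,(480,300))]))
E
```

```text
table z -0.0009831787632457118 -0.0011674923666827293
top bed [ 531.8 -112.5] [204.8 136.7] 7.41 n 2483
[ 0.50778353 -0.11751649  0.01125891]
top headtop [594.8 -84.8] [73.9 99.5] 4.14 n 927
top lever [ 667.5 -204.9] [163.6  61.3] 1.59 n 131
far end [ 0.62979754 -0.21849717  0.05047181] 0.06156388533865876
top rack [520.7 293.3] [132.3 236.8] 88.67 n 1900
top blank [578.5 309.8] [20.2 56. ] 9.69 n 139
[0.57943179 0.30614812 0.09495014]
top blank [519.5 297.5] [20.1 73. ] 9.5 n 207
[0.51847881 0.29900329 0.0555576 ]
top blank [460.4 288.9] [19.6 25.9] 10.51 n 61
[0.46023754 0.28759605 0.09400394]
scene bed [ 534.7 -112.1] [207.7 138.8] 6.75 n 1238
[ 0.50639224 -0.10615076  0.01081674]
scene headtop [597.1 -85.9] [ 74.6 102.3] 4.5 n 721
scene lever [ 671.  -205.6] [163.7  40.7] 6.98 n 55
far end [ 0.60678217 -0.21759143  0.05173201] 0.06152825713349921
scene rack [520.4 297.6] [194.2  79.2] 8.27 n 2808
scene blank [580.2 305.9] [22.8 49.8] 7.61 n 176
[0.5812406  0.30627715 0.09457411]
scene blank [521.1 296.6] [23.4 72.2] 8.56 n 313
[0.52215258 0.29758484 0.05564126]
scene blank [462.3 286.5] [19.7 21. ] 5.95 n 56
[0.46157079 0.28678356 0.09381149]
```

View pics/crop.png

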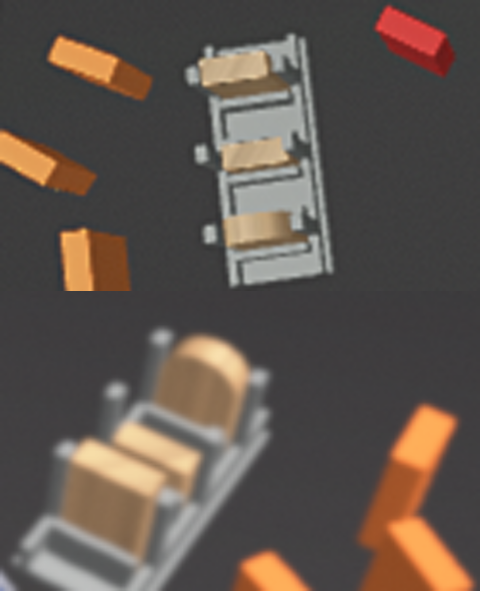

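```bash
cat > plan.py <<'E'
from h import *
import sys
def go(xyz,yaw,rows,tilt=0):
    "print tool-frame rows (cm, rad) for tool down, tool-x at yaw deg; tilt about tool y (deg)"
    s=monitor.get_state(); p=np.array(s['tool_pos']); r=R.from_quat(s['eef_rot'])
    g=R.from_euler('ZXY',[yaw,180,tilt],degrees=True)
    rv=(r.inv()*g).as_rotvec(); d=(np.array(xyz)-p)/rows
    print('total rot',np.round(rv,3),'dist mm',np.linalg.norm(d)*rows*1000)
    for i in range(rows):
        q=r*R.from_rotvec(rv*i/rows); print(np.round(np.r_[q.inv().apply(d)*100,rv/rows],3).tolist())
if __name__=='__main__':
    a=[float(x) for x in sys.argv[1:]]; go(a[:3],a[3],int(a[4]),*(a[5:]))
E
python3 plan.py .57 -.2 .28 97 9; python3 -c "
from h import *
p=snapshot('wrist');print(np.round(p['hand_eye'],3),p['fx'],p['cx'])"
```

```text
total rot [ 0.    -0.    -1.375] dist mm 543.9511693254412
[5.321, -2.854, 0.253, 0.0, -0.0, -0.153]
[5.694, -2.011, 0.253, 0.0, -0.0, -0.153]
[5.934, -1.121, 0.253, 0.0, -0.0, -0.153]
[6.035, -0.205, 0.253, 0.0, -0.0, -0.153]
[5.996, 0.716, 0.253, 0.0, -0.0, -0.153]
[5.817, 1.62, 0.253, 0.0, -0.0, -0.153]
[5.503, 2.487, 0.253, 0.0, -0.0, -0.153]
[5.06, 3.295, 0.253, 0.0, -0.0, -0.153]
[4.5, 4.027, 0.253, 0.0, -0.0, -0.153]
[[ 0.001 -0.95  -0.314  0.081]
 [ 1.     0.     0.     0.   ]
 [-0.    -0.314  0.95  -0.082]
 [ 0.     0.     0.     1.   ]] 312.9935439705324 255.34446605672377
```

Emit:
carry_out(
  motion=[5.3,-2.85,0.25,0,0,-0.153,5.7,-2.0,0.25,0,0,-0.153,5.9,-1.1,0.25,0,0,-0.153,6.0,-0.2,0.25,0,0,-0.153,6.0,0.7,0.25,0,0,-0.153,5.8,1.6,0.25,0,0,-0.153,5.5,2.5,0.25,0,0,-0.153,5.0,3.3,0.25,0,0,-0.153],
  hand=6,
)

```text
clock: 2.25
tool_pos: [0.5286, -0.2437, 0.2829]
eef_rot: [0.716, 0.698, -0.0, 0.0]
contact_force: [1.9, -1.1, 0.2]
opening: 0.68
```

```bash
python3 - <<'E'
from fit import *
from plan import go
st=monitor.get_state(); print(np.round(st['q'],2),st['tool_pos'],st['clock'])
p=snapshot('wrist');W=cloud(p,st)
d=finder.masks_of(p,'lever_grip')
for k in d[:3]: 
    w=W[k['pixels']]; print('grip',k['p'],k['extent'],np.nanmedian(w,0),np.nanmax(w,0),np.nanmin(w,0))
A=W.reshape(-1,3); A=A[(A[:,0]>.4)&(A[:,0]<.72)&(A[:,1]>-.26)&(A[:,1]<.02)]
B=A[(A[:,2]>.008)&(A[:,2]<.014)&(A[:,1]>-.19)]; rect(B,'bed'); print(np.median(B,0), 'table',np.median(A[A[:,2]<.006][:,2]))
for lo,hi in((-.19,-.175),(-.205,-.19),(-.215,-.205),(-.225,-.215),(-.24,-.225)):
    G=A[(A[:,2]>.025)&(A[:,1]>lo)&(A[:,1]<hi)&(A[:,0]<.62)&(A[:,0]>.57)]; 
    if len(G): print(lo,len(G),G.min(0),G.mean(0),G.max(0))
save('w1',p['frame'],1.5)
E
python3 plan.py .594 -.217 .2 97 4
```

```text
[ 0.63  0.69 -0.49  1.71  0.41  0.84 -0.06] [ 0.5286213  -0.24366403  0.28287747] 2.25
grip 0.65 [311.5, 59.4, 330.0, 170.0] [ 0.58853396 -0.18542854  0.0689544 ] [ 0.60862811 -0.14008509  0.09311071] [ 5.76891972e-01 -2.39377257e-01  4.24087203e-04]
bed [ 535.  -122.8] [205.8 117.9] 5.76 n 15573
[ 0.5027195  -0.13200675  0.01187491] table -0.00011170263894433319
-0.19 130 [ 0.58544377 -0.18995914  0.06049422] [ 0.58837828 -0.18245256  0.0701211 ] [ 0.59245609 -0.1754362   0.07526581]
-0.205 124 [ 0.58707187 -0.2049935   0.05436829] [ 0.59023269 -0.19747483  0.06372842] [ 0.59433418 -0.19011667  0.06835726]
-0.215 4707 [ 0.57000215 -0.21499993  0.04947985] [ 0.57970359 -0.2116463   0.29529404] [ 0.59954213 -0.20554693  0.30828718]
-0.225 2865 [ 0.57005428 -0.22499527  0.04941334] [ 0.58006254 -0.22001018  0.29466607] [ 0.6077316  -0.2150006   0.30848929]
-0.24 2402 [ 0.57000013 -0.23943846  0.04517923] [ 0.5785913  -0.22927187  0.2769824 ] [ 0.60676131 -0.22500368  0.31128944]
total rot [ 0.006 -0.005 -0.138] dist mm 105.371900471303
[0.515, 1.514, 2.093, 0.002, -0.001, -0.034]
[0.466, 1.534, 2.09, 0.002, -0.001, -0.034]
[0.415, 1.553, 2.087, 0.002, -0.001, -0.034]
[0.364, 1.569, 2.084, 0.002, -0.001, -0.034]
```

View pics/w1.png

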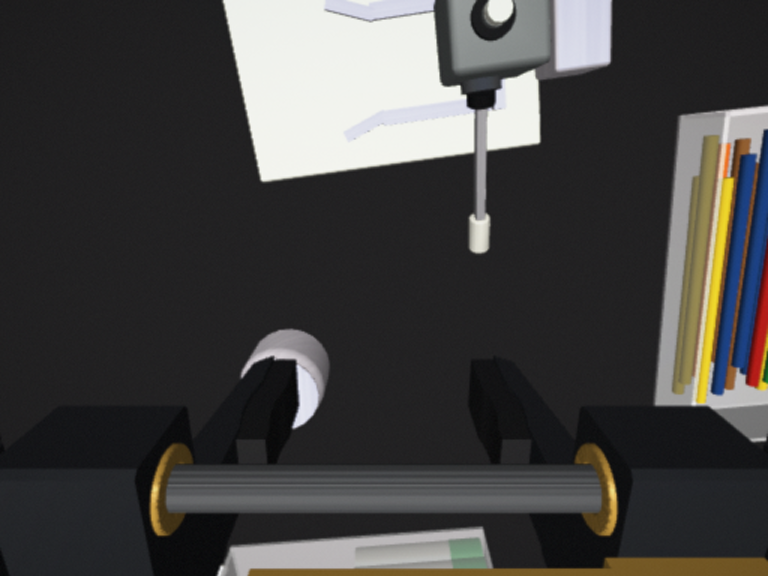

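The picture shows the white grip at about (479,232), the bed to its upper left, and the tin at (285,370), clear. I'll go over the grip and descend.

Emit:
carry_out(
  motion=[0.53,1.5,2.1,0,0,-0.034,0.48,1.52,2.1,0,0,-0.034,0.43,1.55,2.1,0,0,-0.034,0.36,1.55,2.1,0,0,-0.034,0,0,3,0,0,0,0,0,2,0,0,0,0,0,0,0,0,0],
  hand=4.5,
)

```text
clock: 3.22
tool_pos: [0.587, -0.2259, 0.1473]
eef_rot: [0.669, 0.744, -0.001, -0.001]
contact_force: [-0.2, 0.3, 0.7]
opening: 0.511
```

```bash
python3 - <<'E'
from fit import *
st=monitor.get_state()
p=snapshot('wrist');W=cloud(p,st)
A=W.reshape(-1,3);p2=snapshot('top');p3=snapshot('scene')
for nm,A in(('w',A),('t',cloud(p2).reshape(-1,3)),('s',cloud(p3).reshape(-1,3))):
  for lo in np.arange(-.24,-.17,.01):
    G=A[(A[:,2]>.025)&(A[:,2]<.08)&(A[:,1]>lo)&(A[:,1]<lo+.01)&(A[:,0]<.61)&(A[:,0]>.58)]
    if len(G): print(nm,round(lo,3),len(G),G.min(0),G.mean(0),G.max(0))
save('w2',p['frame'],1)
E
python3 plan.py .593 -.2185 .089 97 4
```

```text
w -0.24 202 [ 0.58782577 -0.23952547  0.04413895] [ 0.59469375 -0.23419331  0.05039256] [ 0.60198547 -0.23001112  0.05417118]
w -0.23 263 [ 0.58677621 -0.22998789  0.04698463] [ 0.59361323 -0.2249116   0.0543154 ] [ 0.60129335 -0.22012305  0.05837366]
w -0.22 324 [ 0.58626605 -0.21998808  0.04763066] [ 0.59293968 -0.21540557  0.05611192] [ 0.60034145 -0.21002446  0.06011329]
w -0.21 141 [ 0.5884954  -0.20991561  0.05868087] [ 0.59172208 -0.20484922  0.06169402] [ 0.59495133 -0.20005583  0.06429795]
w -0.2 170 [ 0.5872141  -0.19994888  0.06305319] [ 0.5905574  -0.19501991  0.06579684] [ 0.59403838 -0.19002763  0.06894337]
w -0.19 200 [ 0.58608735 -0.18999798  0.06635361] [ 0.58941879 -0.18497129  0.06987319] [ 0.5931801  -0.18002137  0.07301113]
w -0.18 223 [ 0.58519955 -0.17997161  0.06535589] [ 0.58837189 -0.17501995  0.07389675] [ 0.59162393 -0.17010212  0.07745728]
t -0.24 3 [ 0.59236264 -0.23807022  0.04462678] [ 0.59532413 -0.23717084  0.047868  ] [ 0.59862207 -0.23671319  0.04964598]
t -0.23 12 [ 0.58631074 -0.22609479  0.04929465] [ 0.59089901 -0.22337612  0.05276032] [ 0.5968
[... 788 characters left out ...]
[ 0.59670198 -0.22847641  0.04107706] [ 0.59963664 -0.22417708  0.04887304] [ 0.60177962 -0.22095655  0.05492648]
s -0.22 16 [ 0.59031718 -0.21994995  0.04589238] [ 0.59501683 -0.21517682  0.05289646] [ 0.59953684 -0.21022465  0.0582485 ]
s -0.21 7 [ 0.5899196  -0.20930066  0.05121891] [ 0.59313549 -0.20567722  0.05631443] [ 0.59590194 -0.20011466  0.06113771]
s -0.2 1 [ 0.59512177 -0.19994513  0.06167807] [ 0.59512177 -0.19994513  0.06167807] [ 0.59512177 -0.19994513  0.06167807]
total rot [ 0.002  0.001 -0.016] dist mm 61.41431685659649
[0.174, 0.123, 1.52, 0.0, 0.0, -0.004]
[0.174, 0.125, 1.52, 0.0, 0.0, -0.004]
[0.173, 0.126, 1.52, 0.0, 0.0, -0.004]
[0.172, 0.127, 1.52, 0.0, 0.0, -0.004]
```

Emit:
carry_out(
  motion=[0,0.35,1.8,0,0,-0.008,0.05,0.36,1.8,0,0,-0.008,0,0,1.6,0,0,0,0,0,0,0,0,0],
  hand=4.5,
)

```text
clock: 3.88
tool_pos: [0.594, -0.2239, 0.0946]
eef_rot: [0.662, 0.749, -0.001, -0.002]
contact_force: [-0.5, -0.2, 0.8]
opening: 0.511
```

Emit:
carry_out(
  motion=[0,0,0,0,0,0,0,0,0,0,0,0,0,0,0,0,0,0,0,0,0,0,0,0],
  hand=0.5,
  grip_force=15,
)

```text
clock: 4.38
tool_pos: [0.5945, -0.2245, 0.0969]
eef_rot: [0.662, 0.749, -0.001, -0.0]
contact_force: [-2.2, 1.2, 1.9]
opening: 0.147
```

Emit:
carry_out(
  motion=[-0.5,0,-1.44,0,0,0,-0.25,0,-1.5,0,0,0,0,0,-1.5,0,0,0,0.23,0,-1.5,0,0,0,0.46,0,-1.44,0,0,0,0.69,0,-1.36,0,0,0,0.3,0,-0.5,0,0,0,0,0,0,0,0,0],
)

```text
clock: 5.38
tool_pos: [0.5936, -0.2163, 0.1885]
eef_rot: [0.663, 0.749, -0.001, 0.0]
contact_force: [-2.2, -4.7, -10.4]
opening: 0.156
```

```bash
python3 - <<'E'
from h import *
st=monitor.get_state(); print(st['tool_pos'],st['contact_force'])
p=snapshot('scene');A=cloud(p).reshape(-1,3)
A=A[(A[:,0]>.57)&(A[:,0]<.62)&(A[:,1]>-.235)&(A[:,1]<-.14)&(A[:,2]>.07)&(A[:,2]<.16)]
print(np.round(A[np.argsort(A[:,1])][::6],3))
save('s2',p['frame'][120:240,130:290],4)
E
```

```text
[ 0.59361077 -0.21626481  0.1884604 ] [ -2.22191987  -4.72717322 -10.36014018]
[[ 0.587 -0.226  0.141]
 [ 0.587 -0.224  0.146]
 [ 0.584 -0.222  0.155]
 [ 0.586 -0.221  0.15 ]
 [ 0.616 -0.22   0.152]
 [ 0.617 -0.218  0.156]
 [ 0.585 -0.216  0.155]
 [ 0.586 -0.215  0.136]
 [ 0.612 -0.213  0.127]
 [ 0.616 -0.212  0.149]
 [ 0.577 -0.212  0.14 ]
 [ 0.575 -0.211  0.153]
 [ 0.584 -0.211  0.124]
 [ 0.575 -0.21   0.137]
 [ 0.574 -0.21   0.146]
 [ 0.617 -0.21   0.154]
 [ 0.577 -0.21   0.131]
 [ 0.576 -0.209  0.141]
 [ 0.598 -0.209  0.132]
 [ 0.596 -0.208  0.128]
 [ 0.579 -0.208  0.126]
 [ 0.6   -0.207  0.144]
 [ 0.571 -0.207  0.159]
 [ 0.601 -0.207  0.124]
 [ 0.578 -0.206  0.16 ]
 [ 0.613 -0.206  0.134]
 [ 0.608 -0.205  0.146]
 [ 0.61  -0.205  0.137]
 [ 0.604 -0.204  0.157]
 [ 0.61  -0.204  0.14 ]
 [ 0.592 -0.203  0.131]
 [ 0.613 -0.203  0.129]
 [ 0.591 -0.201  0.129]
 [ 0.587 -0.197  0.122]
 [ 0.594 -0.194  0.12 ]
 [ 0.592 -0.189  0.115]
 [ 0.591 -0.186  0.11 ]
 [ 0.589 -0.18   0.111]
 [ 0.59  -0.176  0.101]
 [ 0.591 -0.174  0.109]
 [ 0.59  -0.168  0.097]
 [ 0.59  -0.163  0.097]
 [ 0.583 -0.159  0.099]
 [ 0.589 -0.155  0.101]]
```

Emit:
carry_out(
  motion=[0,0,0,0,0,0,0,0,0,0,0,0,0,0,-3,0,0,0,0,0,-4.5,0,0,0,5,0,0,0,0,0,6,-0.3,0,0,0,0,6,-0.8,0,0,0,0,6,-1,0,0,0,0],
  hand=4.5,
)

```text
clock: 6.42
tool_pos: [0.5454, 0.0141, 0.2654]
eef_rot: [0.662, 0.75, 0.002, 0.001]
contact_force: [1.2, 1.4, 0.4]
opening: 0.509
```

```bash
python3 plan.py .58 .305 .24 98.5 5
```

```text
total rot [ 0.004 -0.002 -0.024] dist mm 294.0777397151568
[5.687, 1.406, 0.525, 0.001, -0.0, -0.005]
[5.68, 1.433, 0.522, 0.001, -0.0, -0.005]
[5.674, 1.461, 0.518, 0.001, -0.0, -0.005]
[5.667, 1.489, 0.515, 0.001, -0.0, -0.005]
[5.66, 1.517, 0.511, 0.001, -0.0, -0.005]
```

Emit:
carry_out(
  motion=[5.7,1.4,0.5,0,0,-0.005,5.7,1.4,0.5,0,0,-0.005,5.7,1.45,0.5,0,0,-0.005,5.6,1.5,0.5,0,0,-0.005,4.2,1.4,0.5,0,0,-0.005,0,0,0,0,0,0],
)

```text
clock: 7.18
tool_pos: [0.579, 0.2938, 0.24]
eef_rot: [0.65, 0.76, 0.003, -0.002]
contact_force: [0.3, -0.6, 0.2]
opening: 0.508
```

```bash
python3 - <<'E'
from fit import *
st=monitor.get_state(); print(np.round(st['q'],2),st['tool_pos'],st['clock'])
p=snapshot('wrist');A=cloud(p,st).reshape(-1,3)
B=A[(A[:,2]>.085)&(A[:,2]<.105)&(A[:,0]>.55)&(A[:,0]<.61)&(A[:,1]>.25)&(A[:,1]<.36)]
rect(B,'all');B=B[B[:,2]>.0925];rect(B,'top');print(np.median(B,0))
B=A[(A[:,2]>.05)&(A[:,2]<.06)&(A[:,0]>.49)&(A[:,0]<.55)&(A[:,1]>.25)&(A[:,1]<.36)]; rect(B,'sq')
t=snapshot('top');A=cloud(t).reshape(-1,3);
A=A[(A[:,0]>.57)&(A[:,0]<.62)&(A[:,1]>-.25)&(A[:,1]<-.17)&(A[:,2]>.05)]; print('lever',np.round(A[np.argsort(A[:,1])][::8],3))
save('w3',p['frame'],1)
E
python3 plan.py .58 .306 .117 98.5 4
```

```text
[-0.3   0.82 -0.45  1.54  0.42  0.87 -0.74] [0.57901475 0.29378907 0.2399611 ] 7.175
all [579.8 306.1] [19.9 72.2] 9.89 n 2073
top [579.7 306.2] [19.9 50.2] 9.89 n 1680
[0.57962481 0.30799597 0.09582566]
sq [520.7 296.7] [20.2 72. ] 9.66 n 1348
lever [[ 0.595 -0.228  0.142]
 [ 0.597 -0.225  0.144]
 [ 0.586 -0.222  0.137]
 [ 0.59  -0.218  0.141]
 [ 0.59  -0.215  0.143]
 [ 0.587 -0.213  0.131]
 [ 0.594 -0.21   0.135]
 [ 0.591 -0.207  0.138]
 [ 0.589 -0.204  0.132]
 [ 0.59  -0.197  0.128]
 [ 0.589 -0.192  0.12 ]
 [ 0.588 -0.186  0.123]
 [ 0.587 -0.18   0.118]
 [ 0.585 -0.173  0.112]]
total rot [ 0.001 -0.001  0.001] dist mm 124.00056346952445
[0.451, 0.062, 3.066, 0.0, -0.0, 0.0]
[0.452, 0.062, 3.066, 0.0, -0.0, 0.0]
[0.453, 0.063, 3.066, 0.0, -0.0, 0.0]
[0.453, 0.063, 3.066, 0.0, -0.0, 0.0]
```

View pics/w3.png

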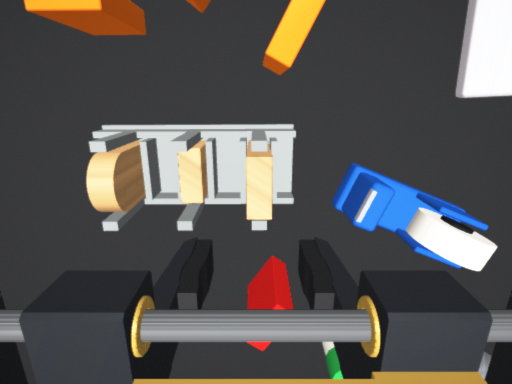

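The plain wooden tall blank shows at (259,180), aligned with the tool. The arch (115,175) and the square (193,170) stand beside it. I'll descend and grip.

Emit:
carry_out(
  motion=[0.6,0.06,3,0,0,-0.01,0.6,0.06,3,0,0,-0.01,0,0,3,0,0,0,0,0,3,0,0,0,0,0,0.3,0,0,0,0,0,0,0,0,0],
)

```text
clock: 8.02
tool_pos: [0.5804, 0.2982, 0.1172]
eef_rot: [0.646, 0.764, 0.001, 0.0]
contact_force: [0.1, -0.0, -0.4]
opening: 0.51
```

Emit:
carry_out(
  motion=[0,0,0,0,0,0,0,0,0,0,0,0,0,0,0,0,0,0,0,0,0,0,0,0],
  hand=1,
  grip_force=25,
)

```text
clock: 8.52
tool_pos: [0.58, 0.2989, 0.1168]
eef_rot: [0.645, 0.764, 0.0, 0.0]
contact_force: [-0.4, -0.7, 5.2]
opening: 0.224
```

Emit:
carry_out(
  motion=[0,0,-2,0,0,0,0,0,-3,0,0,0,0,0,-3.5,0,0,0,0,0,-3.5,0,0,0,0,0,0,0,0,0],
)

```text
clock: 9.15
tool_pos: [0.5804, 0.2999, 0.2399]
eef_rot: [0.645, 0.764, 0.003, 0.001]
contact_force: [0.5, -0.3, -1.1]
opening: 0.224
```

```bash
python3 plan.py .52 .10 .215 97 5
```

```text
total rot [ 0.005 -0.003  0.046] dist mm 210.3185226355192
[-3.741, -1.863, 0.48, 0.001, -0.001, 0.009]
[-3.757, -1.828, 0.484, 0.001, -0.001, 0.009]
[-3.774, -1.793, 0.488, 0.001, -0.001, 0.009]
[-3.79, -1.758, 0.491, 0.001, -0.001, 0.009]
[-3.805, -1.723, 0.495, 0.001, -0.001, 0.009]
```

Emit:
carry_out(
  motion=[-3.7,-1.85,0.5,0,0,0.01,-3.75,-1.8,0.5,0,0,0.01,-3.8,-1.8,0.5,0,0,0.01,-3.8,-1.75,0.5,0,0,0.01,-3.8,-1.75,0.5,0,0,0.01,0,0,3.5,0,0,0,0,0,3.5,0,0,0,0,0,2.2,0,0,0],
)

```text
clock: 10.15
tool_pos: [0.5175, 0.0985, 0.1172]
eef_rot: [0.664, 0.748, -0.002, -0.001]
contact_force: [-0.4, -0.4, -0.9]
opening: 0.227
```

Emit:
carry_out(
  motion=[0,0,0,0,0,0,0,0,0.5,0,0,0],
)

```text
clock: 10.4
tool_pos: [0.5191, 0.0993, 0.1146]
eef_rot: [0.664, 0.748, 0.0, 0.0]
contact_force: [1.1, -0.1, -0.8]
opening: 0.229
```

Emit:
carry_out(
  motion=[0,0,0.2,0,0,0,0,0,0,0,0,0],
)

```text
clock: 10.65
tool_pos: [0.5192, 0.0991, 0.1126]
eef_rot: [0.664, 0.748, 0.0, 0.0]
contact_force: [0.3, -0.3, -1.1]
opening: 0.225
```

Emit:
carry_out(
  motion=[0,0,0,0,0,0,0,0,0,0,0,0,0,0,-1.5,0,0,0,0,0,-1.5,0,0,0,0,0,0,0,0,0,0,0,0,0,0,0],
  hand=8.8,
)

```text
clock: 11.4
tool_pos: [0.519, 0.099, 0.1424]
eef_rot: [0.664, 0.747, 0.0, 0.0]
contact_force: [0.6, 0.5, -0.6]
opening: 0.879
```

```bash
python3 - <<'E'
from fit import *
for n in('top','scene'):
    A=cloud(snapshot(n)).reshape(-1,3)
    B=A[(A[:,2]>.03)&(A[:,2]<.1)&(A[:,0]>.49)&(A[:,0]<.55)&(A[:,1]>.06)&(A[:,1]<.14)]
    rect(B,n); print(np.percentile(B[:,2],[5,50,95]))
st=monitor.get_state();print(st['tool_pos'],st['contact_force'])
E
```

```text
top [0. 0.] [0. 0.] 0.0 n 0Traceback (most recent call last):
  File "<stdin>", line 5, in <module>
    return _quantile_unchecked(
        a, q, axis, out, overwrite_input, method, keepdims, weights)
    return _ureduce(a,
                    func=_quantile_ureduce_func,
    ...<5 lines>...
                    overwrite_input=overwrite_input,
                    method=method)
    r = func(a, **kwargs)
    result = _quantile(arr,
                       quantiles=q,
    ...<2 lines>...
                       out=out,
                       weights=wgt)
    slices_having_nans = np.isnan(arr[-1, ...])
                                  ~~~^^^^^^^^^
IndexError: index -1 is out of bounds for axis 0 with size 0
```

Emit:
carry_out(
  motion=[0,-1.5,-0.2,0,0,0,0,-1.5,0,0,0,0,0,-0.7,0,0,0,0,0,-0.7,0,0,0,0,0,-0.7,0,0,0,0,0,-0.7,0,0,0,0,0,-0.7,0,0,0,0,0,0,0,0,0,0],
)

```text
clock: 12.45
tool_pos: [0.4538, 0.0914, 0.1441]
eef_rot: [0.664, 0.748, -0.0, -0.0]
contact_force: [-0.5, -0.3, -0.1]
opening: 0.996
```

Emit:
carry_out(
  motion=[0,0,-3,0,0,0,0,0,-4,0,0,0,0,0,-3,0,0,0],
)

```text
clock: 12.82
tool_pos: [0.4548, 0.0915, 0.2456]
eef_rot: [0.664, 0.747, 0.001, 0.0]
contact_force: [1.2, -0.5, 0.1]
opening: 0.997
```

```bash
python3 - <<'E'
from fit import *
st=monitor.get_state();print(st['tool_pos'],st['contact_force'])
for n in('wrist','top','scene'):
    p=snapshot(n);A=cloud(p,st).reshape(-1,3)
    B=A[(A[:,2]>.012)&(A[:,2]<.1)&(A[:,0]>.4)&(A[:,0]<.56)&(A[:,1]>.02)&(A[:,1]<.16)]
    if len(B): rect(B,n); print(np.percentile(B[:,2],[5,50,95]))
    if n=='wrist': save('w4',p['frame'],1)
E
```

```text
[0.45476861 0.09148621 0.24557764] [ 1.2213674  -0.47259812  0.13630746]
wrist [452.4  98.4] [109.7  50. ] 6.72 n 4465
[0.01844949 0.01985355 0.02112018]
scene [454.5  99.1] [110.7  52.4] 6.12 n 495
[0.01440127 0.01840884 0.0210231 ]
```

View pics/w4.png

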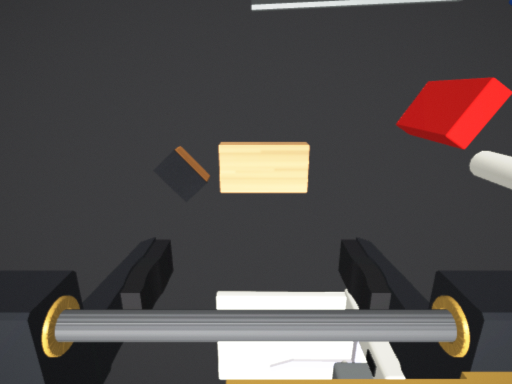

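```bash
cat > mach.py <<'E'
from fit import *
from scipy.optimize import minimize
def fitm(A,g=(555,-110,6.5),xmax=0):
    A=A[~np.isnan(A[:,0])]*1000; A=A[(abs(A[:,0]-520)<180)&(abs(A[:,1]+110)<130)]
    bed=A[(A[:,2]>8)&(A[:,2]<16)][:,:2]; tab=A[abs(A[:,2])<5][:,:2]
    def loc(P,v):
        a=np.radians(v[2]); d=P-v[:2]; return d[:,0]*np.cos(a)+d[:,1]*np.sin(a),-d[:,0]*np.sin(a)+d[:,1]*np.cos(a)
    def sd(P,v):
        x,y=loc(P,v); s=np.minimum(np.minimum(x+125,65-abs(y)),200); return s[x<xmax]
    f=lambda v: np.clip(-sd(bed,v),0,10).sum()+np.clip(sd(tab,v),0,10).sum()
    r=minimize(f,g,method='Nelder-Mead',options=dict(initial_simplex=np.array([g,np.add(g,(6,0,0)),np.add(g,(0,6,0)),np.add(g,(0,0,3))]),maxiter=600))
    return np.round(r.x,2),round(r.fun/(len(bed)+len(tab)),4),len(bed)
E
python3 - <<'E'
from mach import *
st=monitor.get_state()
for n in('top','scene','wrist'):
    A=cloud(snapshot(n),st).reshape(-1,3); print(n,fitm(A))
    B=A[(A[:,2]>.012)&(A[:,2]<.024)&(A[:,0]>.413)&(A[:,0]<.56)&(A[:,1]>.02)&(A[:,1]<.16)]
    if len(B): rect(B,n)
E
python3 plan.py .442 .096 .16 187 8
```

```text
top (array([ 555.71, -112.68,    6.03]), np.float64(0.0055), 2169)
scene (array([ 555.51, -114.48,    6.36]), np.float64(0.0085), 1183)
scene [463.2 100. ] [90.9 51.9] 7.32 n 462
wrist (array([ 558.59, -112.84,    6.22]), np.float64(0.0059), 6040)
wrist [464.1 100.3] [89.9 50. ] 6.74 n 4448
total rot [-2.000e-03 -1.000e-03 -1.575e+00] dist mm 84.22109966907773
[0.079, -0.14, 1.04, -0.0, -0.0, -0.197]
[0.105, -0.123, 1.04, -0.0, -0.0, -0.197]
[0.127, -0.1, 1.04, -0.0, -0.0, -0.197]
[0.144, -0.073, 1.04, -0.0, -0.0, -0.197]
[0.156, -0.044, 1.04, -0.0, -0.0, -0.197]
[0.161, -0.013, 1.04, -0.0, -0.0, -0.197]
[0.161, 0.019, 1.04, -0.0, -0.0, -0.197]
[0.154, 0.05, 1.04, -0.0, -0.0, -0.197]
```

Emit:
carry_out(
  motion=[0.08,-0.14,1,0,0,-0.18,0.1,-0.12,1,0,0,-0.18,0.13,-0.1,1,0,0,-0.18,0.14,-0.07,1,0,0,-0.18,0.15,-0.04,1,0,0,-0.18,0.16,0,1,0,0,-0.18,0.16,0.02,1,0,0,-0.18,0.15,0.05,1,0,0,-0.18],
)

```text
clock: 14.12
tool_pos: [0.4423, 0.0971, 0.1626]
eef_rot: [0.003, 1.0, -0.0, -0.001]
contact_force: [0.6, 0.3, -0.3]
opening: 1.0
```

```bash
python3 plan.py .444 .098 .0725 186.7 5; python3 -c "
from mach import *
st=monitor.get_state();print(st['q'])
p=snapshot('wrist');A=cloud(p,st).reshape(-1,3);print(fitm(A))
B=A[(A[:,2]>.012)&(A[:,2]<.024)&(A[:,0]>.413)&(A[:,0]<.56)&(A[:,1]>.02)&(A[:,1]<.16)];print(len(B)); rect(B,'b');save('w5',p['frame'])"
```

```text
total rot [-0.    -0.003 -0.123] dist mm 90.10039700855411
[-0.038, 0.018, 1.802, -0.0, -0.001, -0.025]
[-0.038, 0.017, 1.802, -0.0, -0.001, -0.025]
[-0.037, 0.016, 1.802, -0.0, -0.001, -0.025]
[-0.037, 0.015, 1.802, -0.0, -0.001, -0.025]
[-0.036, 0.014, 1.802, -0.0, -0.001, -0.025]
[ 0.07567017  0.80963559 -0.64523871  2.17382399  1.06218262  0.52120225
  0.16059318]
(array([ 556.78, -113.56,    6.3 ]), np.float64(0.0062), 6121)
6811
b [461.9  99.4] [90.6 50.1] 6.76 n 6811
```

Emit:
carry_out(
  motion=[-0.04,0.02,1.8,0,0,-0.025,-0.04,0.02,1.8,0,0,-0.025,-0.03,0.02,1.8,0,0,-0.025,-0.03,0.02,1.8,0,0,-0.025,0,0,1.8,0,0,-0.023,0,0,0,0,0,0],
)

```text
clock: 14.92
tool_pos: [0.4434, 0.0978, 0.0727]
eef_rot: [-0.054, 0.999, -0.001, -0.002]
contact_force: [-0.0, -0.4, 0.1]
opening: 0.997
```

Emit:
carry_out(
  motion=[0,0,0,0,0,0,0,0,0,0,0,0,0,0,0,0,0,0,0,0,0,0,0,0],
  hand=4,
  grip_force=25,
)

```text
clock: 15.42
tool_pos: [0.4446, 0.0979, 0.0744]
eef_rot: [-0.055, 0.998, -0.0, 0.0]
contact_force: [-0.6, 0.3, 0.4]
opening: 0.565
```

Emit:
carry_out(
  motion=[0,0,-3,0,0,0,0,0,-3,0,0,0,0,0,0,0,0,0],
)

```text
clock: 15.8
tool_pos: [0.4452, 0.0982, 0.1356]
eef_rot: [-0.055, 0.999, 0.0, 0.002]
contact_force: [0.1, 0.4, -0.3]
opening: 0.562
```

```bash
python3 plan.py .429 -.1274 .13 186.25 6;  python3 -c "
from mach import *
st=monitor.get_state();print(st['contact_force'])
p=snapshot('wrist');A=cloud(p,st).reshape(-1,3)
B=A[(A[:,0]>.40)&(A[:,0]<.53)&(A[:,1]>.05)&(A[:,1]<.15)&(A[:,2]>.06)&(A[:,2]<.1)];rect(B,'b');print(np.percentile(B[:,2],[5,25,50,75,95]))
B=B[(B[:,0]>.46)];print(np.polyfit(B[:,0],B[:,2],1))"
```

```text
total rot [0.001 0.003 0.   ] dist mm 226.25216867096555
[0.679, -3.708, 0.089, 0.0, 0.001, 0.0]
[0.678, -3.708, 0.09, 0.0, 0.001, 0.0]
[0.678, -3.708, 0.09, 0.0, 0.001, 0.0]
[0.678, -3.708, 0.091, 0.0, 0.001, 0.0]
[0.678, -3.708, 0.092, 0.0, 0.001, 0.0]
[0.677, -3.708, 0.093, 0.0, 0.001, 0.0]
[ 0.06737056  0.40529787 -0.33541138]
b [462.5 100.1] [90.5 80.3] 6.07 n 15191
[0.07315104 0.08052349 0.0810457  0.08158964 0.09414819]
[0.00060655 0.08075781]
```

Emit:
carry_out(
  motion=[0.68,-3.7,0.1,0,0,0,0.68,-3.7,0.1,0,0,0,0.68,-3.7,0.1,0,0,0,0.68,-3.7,0.1,0,0,0,0.68,-3.7,0.1,0,0,0,0.68,-3.7,0.1,0,0,0,0,0,1,0,0,0,0,0,0,0,0,0],
)

```text
clock: 16.85
tool_pos: [0.4275, -0.1274, 0.1169]
eef_rot: [-0.055, 0.998, 0.0, -0.001]
contact_force: [-0.2, 0.1, -0.2]
opening: 0.565
```

```bash
python3 plan.py .429 -.1274 .0885 186.25 3;  python3 -c "
from mach import *
st=monitor.get_state();print(st['tool_pos'])
p=snapshot('wrist');A=cloud(p,st).reshape(-1,3)
d=A*1000-[556.8,-113.4,0];a=np.radians(6.25);x=d[:,0]*np.cos(a)+d[:,1]*np.sin(a);y=-d[:,0]*np.sin(a)+d[:,1]*np.cos(a);z=d[:,2]
m=(z>14.5)&(z<20)&(x>-75)&(x<20)&(abs(y)<60)
for x0 in range(-75,20,10):
  k=m&(x>=x0)&(x<x0+10); r=y[k]; print(x0,[np.round(np.percentile(s,[3,50,97]),1) for s in(r[r<0],r[r>0]) if len(s)>3])
print(fitm(A))
save('w6',p['frame'],1.3)"
```

```text
total rot [ 0.001 -0.002  0.001] dist mm 28.432294318188074
[-0.051, -0.006, 0.946, 0.0, -0.001, 0.0]
[-0.05, -0.006, 0.946, 0.0, -0.001, 0.0]
[-0.049, -0.006, 0.946, 0.0, -0.001, 0.0]
[ 0.42752791 -0.12738938  0.11689416]
-75 []
-65 []
-55 []
-45 [array([-38.9, -35.7, -32.7]), array([33.3, 36.1, 38.7])]
-35 [array([-37.7, -35.3, -33. ]), array([33.4, 35.4, 37.5])]
-25 [array([-37.8, -33.5, -28.4]), array([28.2, 34. , 37.8])]
-15 [array([-37.7, -33. , -28. ]), array([27.9, 32.6, 37.6])]
-5 []
5 []
15 []
(array([ 556.67, -113.35,    6.3 ]), np.float64(0.0015), 5551)
```

View pics/w6.png

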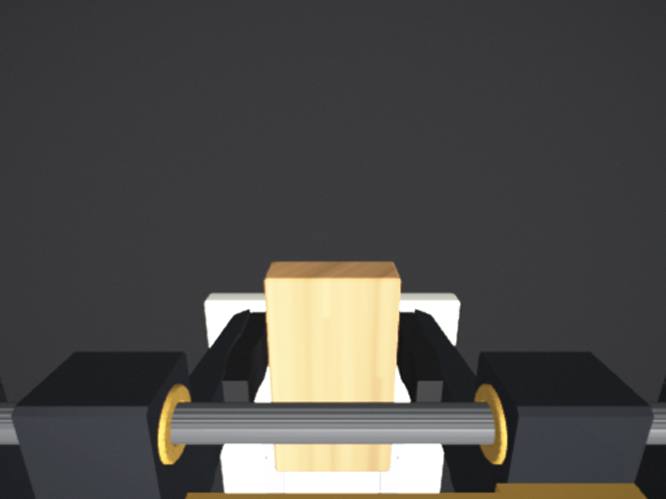

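Emit:
carry_out(
  motion=[0,0,1.5,0,0,0,0,0,1.2,0,0,0,0,0,0.2,0,0,0,-1,0,0,0,0,0,-1.5,0,0,0,0,0,-1.5,0,0,0,0,0,-1,0,0,0,0,0,0,0,0,0,0,0],
)

```text
clock: 17.9
tool_pos: [0.4787, -0.1211, 0.0895]
eef_rot: [-0.055, 0.998, 0.0, 0.001]
contact_force: [-1.6, 0.1, -0.7]
opening: 0.565
```

```bash
cat > loc.py <<'E'
from mach import *
O=np.array([556.7,-113.35]);a=np.radians(6.27)
def tm(P):
    d=np.atleast_2d(P)*1000-[*O,0]; return np.c_[d[:,0]*np.cos(a)+d[:,1]*np.sin(a),-d[:,0]*np.sin(a)+d[:,1]*np.cos(a),d[:,2]]
if __name__=='__main__':
    st=monitor.get_state(); r=R.from_quat(st['eef_rot']).as_matrix()
    print('tcp m',np.round(tm(st['tool_pos']),1),'yaw',np.degrees(np.arctan2(r[1,0],r[0,0])).round(2),'F',np.round(st['contact_force'],1),st['clock'])
    for n in ('wrist','top','scene'):
        p=snapshot(n);m=tm(cloud(p,st).reshape(-1,3))
        b=m[(m[:,2]>28)&(m[:,2]<36)&(abs(m[:,1])<30)&(m[:,0]<52)&(m[:,0]>-180)]
        if len(b)>20: print(n,len(b),'x',np.percentile(b[:,0],[1,99]).round(1),'y',np.percentile(b[:,1],[1,99]).round(1),'z',np.percentile(b[:,2],[5,50,95]).round(1),'rect',rect(b/1000,''))
E
python3 loc.py
```

```text
tcp m [[-78.3   0.9  89.5]] yaw -173.66 F [-1.6  0.1 -0.7] 17.9
 [-61.   0.] [90.9 59.9] 0.03 n 11821
wrist 11821 x [-105.9  -17.4] y [-24.   25.5] z [33.4 34.8 35.7] rect ((-60.99139404296875, 0.04455375671386719), (90.86095428466797, 59.93680953979492), 0.029850978404283524)
 [-28.3   3.2] [157.8  47.7] 0.02 n 139
top 139 x [-106.6   47.8] y [-18.  27.] z [30.1 33.1 35.6] rect ((-28.27960968017578, 3.2380218505859375), (157.8214111328125, 47.69645309448242), 0.023002028465270996)
 [-30.2  10.2] [156.   55.5] 12.32 n 228
scene 228 x [-101.9  -17.4] y [-25.7  27.6] z [30.2 33.1 35.4] rect ((-30.170791625976562, 10.244400024414062), (155.96754455566406, 55.539939880371094), 12.32455825805664)
```

Emit:
carry_out(
  motion=[-1,0,0.1,0,0,0,-1,-0.03,0.1,0,0,0,-1,-0.03,0,0,0,0,-0.7,0,0,0,0,0,0,0,0,0,0,0],
)

```text
clock: 18.68
tool_pos: [0.5155, -0.118, 0.0871]
eef_rot: [-0.055, 0.998, 0.0, 0.0]
contact_force: [0.1, 0.5, -1.2]
opening: 0.562
```

```bash
python3 loc.py
```

```text
tcp m [[-41.5  -0.1  87.1]] yaw -173.69 F [ 0.1  0.5 -1.2] 18.675
 [-24.1  -0.2] [60.  90.9] 89.58 n 11932
wrist 11932 x [-69.   19.5] y [-25.   24.7] z [31.3 32.4 33.4] rect ((-24.116622924804688, -0.19099998474121094), (59.981597900390625, 90.925537109375), 89.58212280273438)
 [-29.3  16.6] [93.3 32.9] 17.25 n 78
top 78 x [-70.4  17.6] y [-10.7  24.9] z [28.6 31.8 34.3] rect ((-29.26087188720703, 16.623958587646484), (93.32431030273438, 32.90813446044922), 17.246076583862305)
 [-43.2   5.1] [63.6 17.4] 50.29 n 66
scene 66 x [-60.5 -17.6] y [-22.5  27. ] z [29.1 30.8 33.5] rect ((-43.15011978149414, 5.135587692260742), (63.64451217651367, 17.421926498413086), 50.28754806518555)
```

Emit:
carry_out(
  motion=[0,0,0,0,0,0,0,0,0,0,0,0,0,0,0,0,0,0],
  hand=6.4,
)

```text
clock: 19.2
tool_pos: [0.5148, -0.1182, 0.0872]
eef_rot: [-0.055, 0.998, -0.0, 0.0]
contact_force: [-0.2, 0.1, 0.2]
opening: 0.727
```

Emit:
carry_out(
  motion=[0,0,-1.5,0,0,0,0,0,-2,0,0,0,2.2,0,0,0,0,0,2.4,0,0,0,0,0,0,0,0,0,0,0],
)

```text
clock: 19.82
tool_pos: [0.4677, -0.1237, 0.1229]
eef_rot: [-0.055, 0.998, -0.001, -0.001]
contact_force: [0.2, -0.4, -0.3]
opening: 0.728
```

Emit:
carry_out(
  motion=[0,0,0,0,0,0,0,0,0,0,0,0,0,0,0,0,0,0,0,0,0,0,0,0],
  hand=0,
)

```text
clock: 20.32
tool_pos: [0.4694, -0.1231, 0.1221]
eef_rot: [-0.055, 0.998, 0.0, 0.0]
contact_force: [0.5, -0.3, 0.1]
opening: 0.295
```

```bash
python3 loc.py
```

```text
tcp m [[-87.9  -0.2 122.1]] yaw -173.69 F [ 0.5 -0.3  0.1] 20.325
 [-25.9   0.1] [49.9 90.4] 89.38 n 4856
wrist 4856 x [-70.4  17.9] y [-23.8  23.3] z [30.7 31.8 32.7] rect ((-25.882123947143555, 0.1353893280029297), (49.89980697631836, 90.39746856689453), 89.37630462646484)
 [0.7 0.9] [50.3 94.9] 89.97 n 328
top 328 x [-44.   16.8] y [-23.3  25.8] z [28.5 31.  34.1] rect ((0.7269744873046875, 0.8961677551269531), (50.27936935424805, 94.91165161132812), 89.97364807128906)
 [-54.   10.4] [64.3 40.1] 50.44 n 121
scene 121 x [-69.1 -20.5] y [-23.8  26.1] z [28.5 30.3 32.8] rect ((-54.04954528808594, 10.427772521972656), (64.30078125, 40.13304138183594), 50.44375228881836)
```

Emit:
carry_out(
  motion=[0,0,1.5,0,0,0,0,0,1.5,0,0,0,0,0,0.8,0,0,0,-0.8,0,0,0,0,0,-0.6,0,0,0,0,0,-0.6,0,0,0,0,0,-0.5,0,0,0,0,0,0,0,0,0,0,0],
)

```text
clock: 21.48
tool_pos: [0.4945, -0.1204, 0.0843]
eef_rot: [-0.055, 0.998, 0.0, 0.001]
contact_force: [0.8, 0.3, -0.1]
opening: 0.003
```

```bash
python3 loc.py
```

```text
tcp m [[-62.6  -0.3  84.3]] yaw -173.7 F [ 0.8  0.3 -0.1] 21.475
 [-32.6  -0.1] [83.2 29.4] 0.44 n 2050
wrist 2050 x [-73.8   8.2] y [-13.4  12.6] z [29.8 31.8 34.3] rect ((-32.55997848510742, -0.0917654037475586), (83.24787902832031, 29.402673721313477), 0.43958982825279236)
 [-1.3 23.2] [61.5 74.8] 47.79 n 171
top 171 x [-31.9  33.9] y [-21.9  25.5] z [28.1 30.7 34.1] rect ((-1.3023452758789062, 23.200632095336914), (61.539024353027344, 74.80626678466797), 47.79140090942383)
 [-15.7   2.9] [ 42.4 112.3] 82.87 n 89
scene 89 x [-66.3  38.7] y [-22.3  25.1] z [28.4 30.4 33.9] rect ((-15.723758697509766, 2.895109176635742), (42.390316009521484, 112.28201293945312), 82.87261962890625)
```

Emit:
carry_out(
  motion=[-0.4,0,0,0,0,0,-0.3,0,0,0,0,0,-0.2,0,0,0,0,0,0,0,0,0,0,0],
)

```text
clock: 22.12
tool_pos: [0.5019, -0.1196, 0.084]
eef_rot: [-0.055, 0.998, -0.0, -0.001]
contact_force: [-3.6, 0.7, 2.3]
opening: 0.005
```

Emit:
carry_out(
  motion=[-0.2,0,0,0,0,0,0,0,0,0,0,0],
)

```text
clock: 22.38
tool_pos: [0.5022, -0.1196, 0.0839]
eef_rot: [-0.055, 0.998, -0.001, -0.003]
contact_force: [-8.9, -0.2, 5.1]
opening: 0.007
```

Emit:
carry_out(
  motion=[0.5,0,0,0,0,0,1.5,0,0,0,0,0,2,0,-2,0,0,0,2,0,-4,0,0,0,0,0,-4,0,0,0,0,0,-4,0,0,0,0,0,0,0,0,0],
)

```text
clock: 23.25
tool_pos: [0.4476, -0.1259, 0.2266]
eef_rot: [-0.055, 0.998, -0.001, 0.004]
contact_force: [0.6, -0.7, 0.5]
opening: 0.004
```

```bash
python3 - <<'E'
from loc import *
st=monitor.get_state(); print(tm(st['tool_pos']))
for n in('wrist','scene','top'):
    p=snapshot(n);m=tm(cloud(p,st).reshape(-1,3))
    b=m[(m[:,2]>28)&(m[:,2]<36)&(abs(m[:,1])<30)&(m[:,0]<4)&(m[:,0]>-80)]
    print(n,len(b),'rear',np.percentile(b[:,0],[0.5,1,2]).round(1),'z',np.median(b[:,2]).round(1))
    for x0 in range(-44,4,12):
        k=b[(b[:,0]>x0)&(b[:,0]<x0+12)]
        if len(k)>5: print(x0,np.percentile(k[:,1],[1,99]).round(1))
    if n=='wrist': save('w7',p['frame'],1.3); print(fitm(cloud(p,st).reshape(-1,3)))
E
```

```text
[[-109.86353017   -0.58478096  226.59777734]]Traceback (most recent call last):
  File "<stdin>", line 6, in <module>
    return _quantile_unchecked(
        a, q, axis, out, overwrite_input, method, keepdims, weights)
    return _ureduce(a,
                    func=_quantile_ureduce_func,
    ...<5 lines>...
                    overwrite_input=overwrite_input,
                    method=method)
    r = func(a, **kwargs)
    result = _quantile(arr,
                       quantiles=q,
    ...<2 lines>...
                       out=out,
                       weights=wgt)
    slices_having_nans = np.isnan(arr[-1, ...])
                                  ~~~^^^^^^^^^
IndexError: index -1 is out of bounds for axis 0 with size 0
```

```bash
cat > chk.py <<'E'
from loc import *
import sys
st=monitor.get_state(); print(tm(st['tool_pos']),st['clock'])
for n in sys.argv[2:]:
    p=snapshot(n);m=tm(cloud(p,st).reshape(-1,3))
    b=m[(m[:,2]>27)&(m[:,2]<36)&(abs(m[:,1])<30)&(m[:,0]<4)&(m[:,0]>-80)]
    if len(b)>20:
        print(n,len(b),'rear',np.percentile(b[:,0],[0.5,1,2]).round(1),'z',np.median(b[:,2]).round(1))
        for x0 in range(-44,4,12):
            k=b[(b[:,0]>x0)&(b[:,0]<x0+12)]
            if len(k)>5: print(x0,np.percentile(k[:,1],[1,99]).round(1))
    if n=='wrist': print(fitm(cloud(p,st).reshape(-1,3)))
    save(sys.argv[1]+n,p['frame'],1.5)
E
python3 chk.py a top scene; python3 plan.py .52 -.24 .31 97 9
```

```text
[[-110.87272845   -0.70381366  225.12125243]] 23.3
top 327 rear [-46.1 -45.8 -45.5] z 31.0
-44 [-22.   24.1]
-32 [-23.4  25.2]
-20 [-22.8  24.9]
-8 [-23.   25.6]
scene 40 rear [-45.2 -44.9 -44.5] z 30.3
-44 [ 2.6 24.9]
-32 [11.6 24.8]
total rot [-0.     0.     1.559] dist mm 161.35508294708765
[-0.686, -1.349, -0.961, -0.0, 0.0, 0.173]
[-0.909, -1.211, -0.961, -0.0, 0.0, 0.173]
[-1.104, -1.036, -0.961, -0.0, 0.0, 0.173]
[-1.266, -0.831, -0.961, -0.0, 0.0, 0.173]
[-1.39, -0.6, -0.961, -0.0, 0.0, 0.173]
[-1.472, -0.352, -0.961, -0.0, 0.0, 0.173]
[-1.511, -0.093, -0.961, -0.0, 0.0, 0.173]
[-1.504, 0.169, -0.961, -0.0, 0.0, 0.173]
[-1.453, 0.426, -0.961, -0.0, 0.0, 0.173]
```

Emit:
carry_out(
  motion=[-0.7,-1.35,-0.95,0,0,0.18,-0.9,-1.2,-0.95,0,0,0.18,-1.1,-1,-0.95,0,0,0.18,-1.3,-0.8,-0.95,0,0,0.18,-1.4,-0.6,-0.95,0,0,0.18,-1.5,-0.3,-0.95,0,0,0.18,-1.5,0,-0.95,0,0,0.18,-1.5,0.2,-0.95,0,0,0.18],
  hand=4.5,
)

```text
clock: 24.4
tool_pos: [0.5114, -0.2275, 0.2987]
eef_rot: [0.619, 0.785, -0.001, -0.001]
contact_force: [-0.0, -0.1, 0.2]
opening: 0.507
```

```bash
python3 chk.py b wrist top; python3 plan.py .592 -.218 .21 97 6
```

```text
[[ -57.51558814 -108.50675195  298.73433982]] 24.4
wrist 2453 rear [-45.1 -44.8 -44.4] z 31.8
-44 [-25.   23.9]
-32 [-24.9  23.9]
-20 [-24.9  23.8]
-8 [-24.8  23.7]
(array([ 556.39, -113.46,    6.32]), np.float64(0.0), 14034)
top 331 rear [-45.8 -45.5 -45. ] z 31.0
-44 [-23.8  25. ]
-32 [-23.1  25.6]
-20 [-22.   24.8]
-8 [-23.8  25.1]
total rot [0.    0.002 0.117] dist mm 120.32471372422351
[-0.14, 1.333, 1.492, 0.0, 0.0, 0.019]
[-0.115, 1.335, 1.492, 0.0, 0.0, 0.019]
[-0.089, 1.338, 1.492, 0.0, 0.0, 0.019]
[-0.064, 1.339, 1.492, 0.0, 0.0, 0.019]
[-0.038, 1.34, 1.491, 0.0, 0.0, 0.019]
[-0.013, 1.341, 1.491, 0.0, 0.0, 0.019]
```

View pics/bwrist.png

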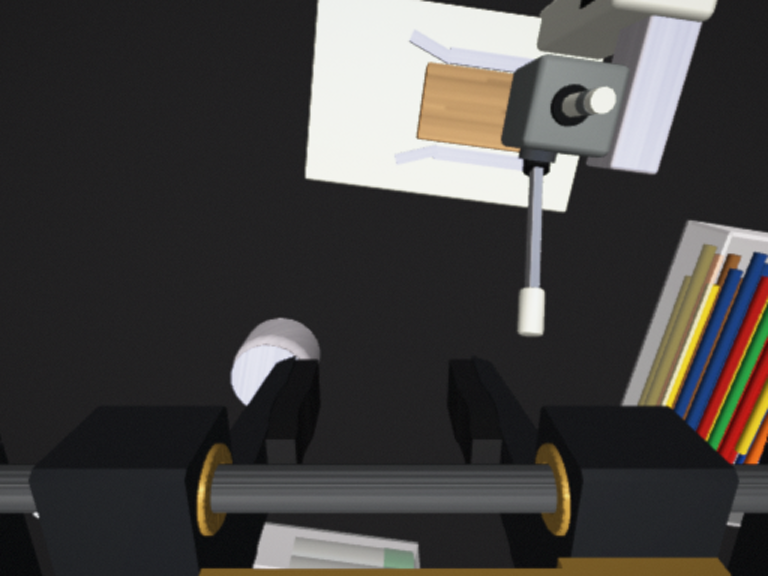

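The blank is home: its rear edge is at x = -45 mm and it lies square between the rails. The grip of the raised lever shows at (531,312). I'll go and take it.

Emit:
carry_out(
  motion=[-0.14,1.35,1.5,0,0,0.02,-0.12,1.35,1.5,0,0,0.02,-0.1,1.35,1.5,0,0,0.02,-0.06,1.35,1.5,0,0,0.02,-0.04,1.35,1.5,0,0,0.02,0,1.3,1.5,0,0,0.02,0,0,0,0,0,0],
)

```text
clock: 25.38
tool_pos: [0.5918, -0.2156, 0.2086]
eef_rot: [0.663, 0.749, -0.0, -0.001]
contact_force: [-0.2, -0.2, 0.4]
opening: 0.513
```

```bash
python3 plan.py .5934 -.2185 .183 96.3 2; python3 - <<'E'
from loc import *
st=monitor.get_state();p=snapshot('wrist');m=tm(cloud(p,st).reshape(-1,3))
for y0 in range(-128,-70,6):
    k=m[(m[:,1]>y0)&(m[:,1]<y0+6)&(abs(m[:,0]-25)<12)&(m[:,2]>90)&(m[:,2]<165)]
    if len(k)>3: print(y0,len(k),np.percentile(k[:,0],[2,98]).round(1),np.percentile(k[:,2],[2,98]).round(1))
E
```

```text
total rot [-0.001 -0.001  0.012] dist mm 25.82989653580317
[-0.156, 0.065, 1.28, -0.001, -0.001, 0.006]
[-0.155, 0.065, 1.281, -0.001, -0.001, 0.006]
-122 80 [18.3 31.5] [140.6 147. ]
-116 337 [18.2 31.4] [137.5 146.6]
-110 322 [18.1 31.4] [134. 143.]
-104 328 [18.  31.4] [130.1 139.5]
-98 205 [19.6 30.1] [128.2 135.8]
-92 121 [22.3 27.3] [125.  130.1]
-86 126 [22.2 27.9] [121.3 125.5]
-80 130 [22.1 27.8] [117.3 122.6]
-74 130 [22.  27.8] [113.9 118.6]
```

Emit:
carry_out(
  motion=[-0.15,0.07,1.3,0,0,0,-0.15,0.06,1.3,0,0,0,0,0,0.1,0,0,0,0,0,0,0,0,0],
)

```text
clock: 25.92
tool_pos: [0.5929, -0.2192, 0.1831]
eef_rot: [0.663, 0.749, -0.0, -0.0]
contact_force: [-0.5, -0.2, 0.0]
opening: 0.509
```

Emit:
carry_out(
  motion=[0,0,0,0,0,0,0,0,0,0,0,0,0,0,0,0,0,0,0,0,0,0,0,0],
  hand=0.5,
  grip_force=12,
)

```text
clock: 26.42
tool_pos: [0.5936, -0.2192, 0.1833]
eef_rot: [0.663, 0.749, 0.0, 0.001]
contact_force: [1.3, 0.4, 0.1]
opening: 0.147
```

Emit:
carry_out(
  motion=[-0.54,0,1,0,0,0,-0.41,0,1.05,0,0,0,-0.28,0,1.1,0,0,0,-0.13,0,0.9,0,0,0,0,0,0,0,0,0],
)

```text
clock: 27.05
tool_pos: [0.5951, -0.233, 0.1417]
eef_rot: [0.663, 0.749, 0.0, 0.0]
contact_force: [3.2, -0.5, -1.1]
opening: 0.149
```

```bash
python3 - <<'E'
from loc import *
st=monitor.get_state();t=tm(st['tool_pos'])[0];print(t,st['contact_force'])
g=t-[0,0,45]; print('angle',np.arctan2(g[2]-85,-28-g[1]))
E
```

```text
[  25.07339474 -123.14422074  141.72015395] [ 3.23942672 -0.525023   -1.05357522]
angle 0.12256558537240042
```

Next I lower in small steps until the nib resists.

Emit:
carry_out(
  motion=[0,0,0.4,0,0,0,0,0,0.3,0,0,0,0,0,0,0,0,0],
)

```text
clock: 27.42
tool_pos: [0.5951, -0.2333, 0.1359]
eef_rot: [0.663, 0.748, 0.0, 0.001]
contact_force: [4.0, -3.3, 1.0]
opening: 0.149
```

Emit:
carry_out(
  motion=[0,0,0.3,0,0,0,0,0,0,0,0,0],
)

```text
clock: 27.68
tool_pos: [0.5951, -0.2333, 0.1333]
eef_rot: [0.663, 0.748, 0.0, 0.001]
contact_force: [3.5, -3.8, 6.3]
opening: 0.149
```

```bash
python3 - <<'E'
from loc import *
st=monitor.get_state();t=tm(st['tool_pos'])[0];print(t,st['contact_force'])
g=t-[0,0,45]; print('angle',np.arctan2(g[2]-85,-28-g[1]))
p=snapshot('top');m=tm(cloud(p,st).reshape(-1,3))
k=m[(m[:,1]>-100)&(m[:,1]<-50)&(abs(m[:,0]-25)<8)&(m[:,2]>50)&(m[:,2]<165)];print(len(k)); 
if len(k)>8: print(np.polyfit(k[:,1],k[:,2],1))
E
```

```text
[  25.07334222 -123.37927981  133.32882616] [ 3.48979585 -3.76132933  6.33000645]
angle 0.034886775857788294
67
[-1.04984619 18.11354281]
```

Emit:
carry_out(
  motion=[0,0,0,0,0,0,0,0,0,0,0,0,0,0,0,0,0,0,0,0,-2,0,0,0,0,0,-4,0,0,0,0,0,-4,0,0,0,-3,-2,-3,0,0,0,0,-3,0,0,0,0],
  hand=4.5,
)

```text
clock: 28.72
tool_pos: [0.5499, -0.2714, 0.2666]
eef_rot: [0.664, 0.748, 0.001, 0.004]
contact_force: [0.6, 0.0, 0.3]
opening: 0.511
```

```bash
python3 chk.py c wrist top; python3 - <<'E'
from loc import *
st=monitor.get_state();print(st['contact_force'])
for n in('wrist','top','scene'):
    p=snapshot(n);m=tm(cloud(p,st).reshape(-1,3))
    for y0 in range(-124,-60,10):
        k=m[(m[:,1]>y0)&(m[:,1]<y0+10)&(abs(m[:,0]-25)<5)&(m[:,2]>60)&(m[:,2]<130)]
        if len(k)>1: print(n,y0+5,len(k),k[:,2].mean().round(1))
for n,g in(('arch_blank',(460,289)),('tin',(444,-335)),('stamp',(379,85))):
    d=finder.masks_of(p,n); W=cloud(p)
    if d: print(n,np.nanmedian(W[d[0]['pixels']],0))
E
```

```text
[[ -23.98911192 -156.37908928  266.6391089 ]] 28.725
wrist 1858 rear [-45.  -44.9 -44.1] z 31.8
-44 [-25.7   0.1]
-32 [-25.6   0.2]
-20 [-25.6   0.3]
-8 [-25.6   0.6]
(array([ 555.92, -113.63,    6.28]), np.float64(0.0), 10877)
top 337 rear [-45.9 -45.7 -45.2] z 31.0
-44 [-23.9  24.8]
-32 [-23.   25.2]
-20 [-22.8  25.5]
-8 [-23.9  25.3]
[ 0.21363055  0.02609056 -0.88333632]
wrist -119 145 94.9
wrist -109 137 92.9
wrist -99 120 91.6
wrist -89 120 91.1
wrist -79 131 90.5
wrist -69 124 90.0
wrist -59 135 89.9
top -119 16 93.2
top -109 14 92.1
top -99 10 90.5
top -89 12 90.0
top -79 11 90.2
top -69 11 88.5
top -59 11 90.1
scene -119 10 92.7
scene -109 10 89.2
scene -99 11 88.9
scene -89 10 87.7
scene -79 11 87.1
scene -69 5 88.1
scene -59 3 90.2
arch_blank [0.4696157  0.28935917 0.07172507]
tin [ 0.45842004 -0.32750674  0.04058951]
stamp [0.38583862 0.08890444 0.02470448]
```

View pics/cwrist.png

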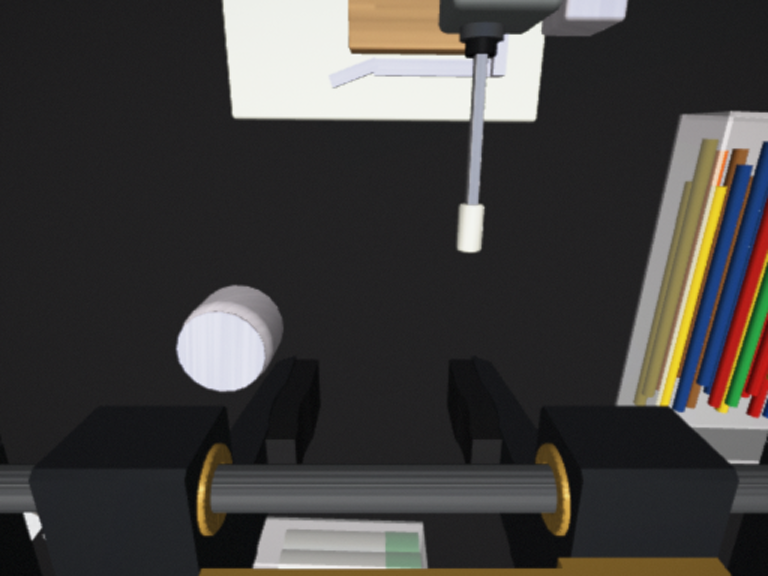

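```bash
python3 -c "
from h import *
print(workorder.finish_job(), monitor.get_state()['clock'])"
```

```text
the job is handed in; nothing more can be done
the job is handed in; nothing more can be done
```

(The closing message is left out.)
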